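# Fit the splined drive wheel on the test stand

## Robot

A 6-joint arm with a two-finger parallel gripper is mounted at the origin on the work surface. World frame = base frame: x ahead of the robot, y to its left, z up, the work surface at z = 0. Lengths are in mm, angles in rad, forces in N, time in s.
With the tool pointing down it reaches from about 275 to 725 mm from the base axis. Payload 5.6 kg.
Tool frame: the origin (TCP) lies between the finger pads; the fingertips stand 19 mm ahead of it and the grasp point (between the pads) is the TCP (robot.finger_overhang is the z of the fingertips in the tool frame, in mm); z points along the fingers, y is the direction in which the jaws open and shut (so a half turn about z gives the same grasp; the last joint's range is limited). The gripper opens to 85 mm and grips with 20 to 120 N. Pads are 22 mm wide; open, the fingers measure 114 mm over their backs; the gripper's body (76 mm by 85 mm) begins 54 mm behind the grasp point. The pads swing forward as they close: fully open they stand 13 mm farther back than shut.
Start: joints at [1.573, 0.255, 0.108, 0, -1.424, -0.285], TCP at [153.448, 528.154, 250.283] pointing down, gripper open.
Joint ranges: [-2.95, 2.95], [-1.21, 1.97], [-1.09, 1.5], [-2.87, 1.71], [-2.94, -0.07], [-3.05, 3.05]. Speed limits (rad/s): [2.57, 2.57, 3.14, 3.14, 3.14, 3.14].

## Interface

Orientations are given as a unit quaternion [x, y, z, w].
In Python, from rig import robot gives the robot as it stands.
- The arm moves only by the shell command python3 -m jog 'ROWS' [FORCE]. ROWS is JSON, a list of rows, each a list of 3 entries, a list of its own where there are three numbers: the finger opening in mm, from 0 to 85.4, then the shift along the tool's x, y, z scaled (see below), then the turn about the tool's z scaled (see below). A call has 1 to 20 rows; each row is the pose to reach, as a shift and turn from the pose commanded when the call began, along the tool's axes at that moment; what a row does not reach only later rows make up. The controller multiplies each number of a shift by 0.8 m and each number of a turn by 45 degrees. A row lasts 1/12 s, in which the tool goes at most 41.7 mm and 7.16 degrees, less where a joint would pass 70% of its speed; a pose out of reach is approached as far as the arm can. A call with a number of a shift or a turn outside -1 to 1 is refused whole. A call with a gripper value outside its range is refused whole. The fingers move at their own pace and stop on an object; FORCE is the grip in N (left out, the last holds). Time passes only in rows, so rows that repeat a pose let the fingers close. It gives the time, the measured TCP pose, the force and the opening at its end, in the units of the state.
- robot.get_state(): the state, without advancing time (a new reading comes with each control period).
- robot.snapshot(name): name is "side" or "top" or "wrist"; returns a dict with "image" (480x640x3 uint8, blue, green, red), "camera_matrix" (3x3 intrinsics, pixels), "rvec" (rotation vector, rad) and "tvec" (3), from world to camera coordinates, as OpenCV has them; the wrist camera has in their place "T_tool_cam" (4x4, takes a point from camera to tool coordinates, whose origin is the TCP and whose axes are the flange's). Camera axes: x right, y down, z forward; pixel columns grow to the right and rows downward; lengths in mm; the calibration is good to about 2 mm. A picture is of the moment at which its call begins: read the wrist's pose just before it. There is no depth.
- robot.sign_off(): hands the job in, once; it reports no verdict.
Trained networks look in a picture, given as the dict that the camera call returned (one of the last four; its "shot" number tells which), for a name from the list of things; names that differ only in an ending like _2 or _b are one class to them, and where a whole thing is asked for, a point or a joint stands for the part that bears it (a point fixed in the world has none). Each returns a list of dicts, best first, with "score" (0 to 1); they miss things now and then, are a little off and sometimes report something else, mostly with a low value. They report only what shows in the picture. A call takes as long as a camera call. They do not tell look-alikes from the thing itself.
- robot.recognise(label, picture): "rect" ([centre column, centre row, width, height] in pixels, round what is visible of it).
The state is a dict: "clock": time; "qpos": joint angles; "joint_vel": joint speeds; "tau": joint torques, N m; "tool_pos": TCP position; "eef_rot": TCP orientation; "force": force on the tool from outside, world axes, zero at the start; "torque": the same for the moment, N m; "finger_gap": finger opening in mm.
Only numpy, scipy, OpenCV 4.12 (cv2) and the standard library are available. Lean on these libraries where they do the work, as an engineer would, in place of code of your own. Each camera call takes 0.05 s, during which the arm holds its last target. There are 200 camera calls.

## Task

Take the toothed drive wheel with the orange square hub off the sloping rack and fit it, hub up, onto the splined shaft of the test stand: press down and turn it until its slots find the shaft's keys and it drops, then bring it fully home against the shoulder. Then let go and throw the red-knobbed lock lever right over to its far stop. Leave the grey pulley, the oil bottle and the wrench where they are.

Things in the scene. Friction and masses are not known exactly. Their poses are not given: they have to be found in the camera images.
- wheel_hub (a point): Drive wheel (loose, 0.35-0.65 kg): steel toothed disc 100 mm across, 20 mm thick, with an orange square hub 46 x 46 mm, 50 mm tall, on it. This point: on the axis, mid-hub, 25 mm above the disc's upper face, 45 mm above the underside. z runs from disc to hub; x, y are square to the hub's four flat sides. At the start it sits on a rack peg, hub outward, leaning with the peg.
- wheel_bore (a point): Same wheel, middle of its underside, axes as wheel_hub. The bore through the disc is round, radius 13.5 mm, with four slots 11 mm wide reaching 18.5 mm from the axis, along +x, -x, +y, -y. Inside the hub the hole is 36 mm square.
- rack_face (a point): Fixed blue rack: middle of its sloping face (300 mm wide, 140 mm along the slope), 62 mm above the table. Axes of the rack's upright frame: z up, y along the rack. The face is tilted 30 degrees, falling to its -x side, which looks to the robot's left and somewhat away from it; its normal is (-0.5, 0, 0.866) in these axes.
- peg_far (a point): Foot, on the rack's face, of the peg farther from the robot, 70 mm to the rack's +y side; axes as rack_face. Both pegs are smooth, 23 mm in diameter, 34 mm long and stand square to the face. One carries the wheel, the other the pulley (which is which varies), each lying flat on the face; a part must be drawn off along the leaning peg.
- peg_near (a point): Foot of the nearer peg, 70 mm to the rack's -y side; as peg_far.
- shoulder (a point): Fixed test stand: middle of the upper face of the shoulder (black disc 60 mm across, 75 mm above the table, on a dark housing 108 mm across), where the fitted wheel's underside must rest. x, y, z are the stand's axes, z up along the shaft. The base plate is 20 mm thick, 200 mm along x, and spans y from -110 to +210 mm.
- shaft_top (a point): Top centre of the upright shaft, 50 mm above the shoulder; axes as shoulder. The shaft is fixed and rigid: round core of radius 12 mm, the top 6 mm tapered, with four brass keys 90 degrees apart, 8 mm wide, reaching 17 mm from the axis. The core guides the wheel before it meets the keys.
- key_top (a point): Point on the shaft's axis level with the key tops, 30 mm above the shoulder: here the wheel's underside stops until slots and keys agree to about 5 degrees. The keys' angle about z varies and is NOT shown by these axes (they are the stand's): see it from above, or feel for it by turning the wheel, 90 degrees at most. All four positions fit.
- lock (a joint): Angle of the lock lever on the stand, rad: 0 leaning to the stand's -x (towards the robot), 1.0 at its far stop, leaning to +x. It turns about the stand's y axis, stays where it is left, and needs less than 2 N at its knob. It starts between 0 and 0.2.
- lock_tip (a point): Centre of the lever's red ball knob (26 mm across) on a steel rod 10 mm thick. In the stand's axes the pivot is at (0, +145, -33) mm from the shoulder point and, at lever angle q, the knob is at pivot + 90 mm x (sin(q - 0.5), 0, cos(q - 0.5)). The pivot is in a grey block 70 x 50 mm, top 45 mm above the table.
- pulley_mid (a point): Middle of the smooth grey pulley (bystander, loose): disc 88 mm across, 20 mm thick, with a round hub 40 mm across, overall 55 mm tall, on the rack's other peg. z is its axis.
- oil_mid (a point): Middle (65 mm above its base) of a green oil bottle, 56 mm across, 130 mm tall, standing (bystander, loose).
- wrench: Steel wrench, 180 mm long, lying on the table (bystander, loose). Origin under its middle, x along it.
Not all that is in view belongs to the job. Leave any blue look-alike of the part that bears wheel_hub alone.

How it is judged:
By the outcome, as a careful person would: the job done as asked, in the order asked, and still so for the second after the job is handed in, with the robot touching nothing.
It also fails if it takes over 72 s, if anything falls off the work surface, if the arm or the gripper's body presses on something with over 40 N, if the wrist force passes 120 N, or if a joint passes its speed limit or range.

## Working session

There is one attempt and no reset: what is moved stays moved. The work goes in short steps, Python scripts to look and compute and a shell command to move; the robot and the scene stay as the last step left them, time stands still between calls to the robot, and variables do not carry over. Pictures are saved under pics/ and viewed, on a budget of 10 in all, crops included, one or two more only if the job needs it, and the job is handed in when it is done.

```bash
mkdir -p pics; ls; python3 - <<'E'
from rig import robot
import cv2,numpy as np
s=robot.get_state();print(s)
ims=[]
for n in ("side","top"):
    p=robot.snapshot(n);ims.append(p["image"])
    print(n,p["camera_matrix"],p["rvec"],p["tvec"])
    for l in ("wheel_hub","pulley_mid","oil_mid","wrench","lock_tip","shaft_top","rack_face"):
        try: print(l,[(np.round(r["rect"]),round(r["score"],2)) for r in robot.recognise(l,p)][:4])
        except Exception as e: print(l,e)
    cv2.imwrite(f"pics/{n}0.png",p["image"])
E
```

```text
pics
{'clock': 0.0, 'qpos': array([ 1.57260284e+00,  2.55745320e-01,  1.06989456e-01, -4.49237368e-04,
       -1.42392647e+00, -2.84595800e-01]), 'joint_vel': array([-9.74564080e-04, -5.82922576e-04,  1.36105673e-04,  5.37944674e-04,
       -3.76572173e-05,  9.88391395e-04]), 'tau': array([ 8.98642502e-04, -3.86626267e+01,  2.37940443e+01,  5.36533043e+00,
       -6.03756082e-03,  1.76405382e-05]), 'tool_pos': array([153.29443866, 527.71377216, 249.39458527]), 'eef_rot': array([ 9.90015293e-01, -1.40956661e-01, -8.53173676e-05,  9.65055767e-04]), 'force': array([-0.05498211, -0.27159426, -0.52085516]), 'torque': array([-0.00715707, -0.00862898, -0.01903926]), 'finger_gap': 85.3132076796414}
side [[546.58014356   0.         318.20166886]
 [  0.         546.58014356 232.38941809]
 [  0.           0.           1.        ]] [ 2.3824393  -0.73654927  0.24739244] [-402.61393944  270.81875252 1305.87677192]
wheel_hub [(array([292., 391.,  46.,  49.]), 0.66), (array([356., 307.,  46.,  42.]), 0.6)]
pulley_mid [(array([414., 300.,  38.,  30.]), 0.64)]
oil_mid [(array([403., 184.,  20.,  42.])
[... 288 characters left out ...]
3.65164273]
 [  0.         441.6573316  245.61966847]
 [  0.           0.           1.        ]] [ 2.15451573 -2.13429734  0.12175417] [  19.71632944  507.98813312 1145.57955363]
wheel_hub [(array([428., 276.,  42.,  38.]), 0.96), (array([443., 360.,  40.,  36.]), 0.96)]
pulley_mid [(array([448., 229.,  34.,  35.]), 0.59)]
oil_mid [(array([321., 144.,  24.,  31.]), 0.63), (array([245., 230., 127.,  89.]), 0.48), (array([434., 256., 108., 124.]), 0.17)]
wrench [(array([349., 266.,  14.,  67.]), 0.77), (array([448., 228.,  32.,  30.]), 0.2)]
lock_tip [(array([202., 229.,  22.,  12.]), 0.42)]
shaft_top [(array([244., 230., 131.,  83.]), 0.68)]
rack_face [(array([434., 254., 106., 124.]), 0.63)]
```

```bash
python3 - <<'E'
import cv2,numpy as np
a=cv2.imread("pics/side0.png")[130:430,230:490];b=cv2.imread("pics/top0.png")[110:400,150:500]
a=cv2.resize(a,(390,450));b=cv2.resize(b,(410,340))
o=np.zeros((450,800,3),np.uint8);o[:,:390]=a;o[:340,390:]=b
cv2.imwrite("pics/both.png",o)
E
```

```text
(no output)
```

View pics/top0.png

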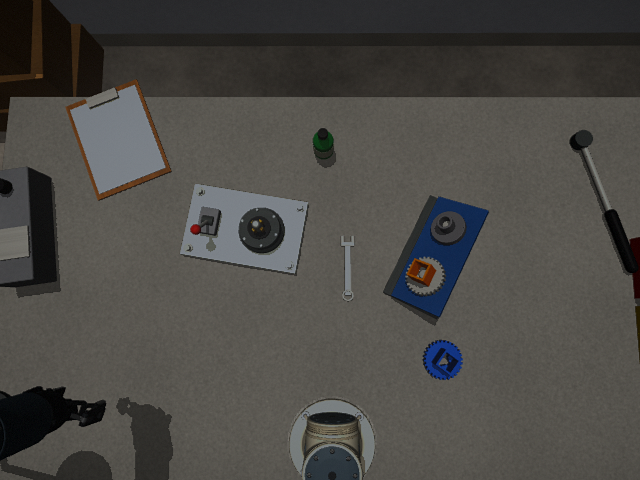

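View pics/side0.png

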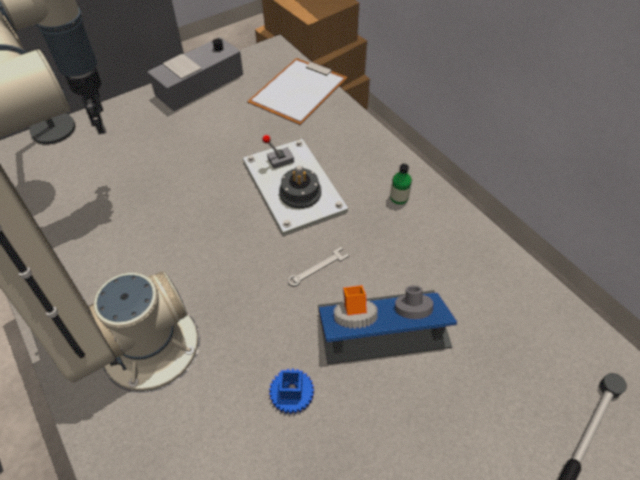

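Candidates for the wheel: the orange-hub wheel on the near peg (top 425,275; side 355,307) and a blue look-alike on the table (top 443,360; side 291,391). The grey pulley is on the far peg (447,228). I choose the orange-hub wheel.

```bash
cat > h.py <<'E'
import numpy as np,cv2
from scipy.optimize import least_squares
from scipy.spatial.transform import Rotation as R
from rig import robot
def proj(p,P):
    return cv2.projectPoints(np.float64(P).reshape(-1,1,3),p["rvec"],p["tvec"],p["camera_matrix"],None)[0][:,0]
def wristcam(s,p):
    "adds rvec/tvec to a wrist picture taken in state s"
    T=np.eye(4);T[:3,:3]=R.from_quat(s["eef_rot"]).as_matrix();T[:3,3]=s["tool_pos"]
    E=np.linalg.inv(T@p["T_tool_cam"]);p["rvec"]=cv2.Rodrigues(E[:3,:3])[0];p["tvec"]=E[:3,3];return p
def backproj(p,uv,z):
    Rm=cv2.Rodrigues(np.float64(p["rvec"]))[0];c=-Rm.T@np.float64(p["tvec"]).ravel()
    d=Rm.T@np.linalg.inv(p["camera_matrix"])@np.array([uv[0],uv[1],1.])
    return c+d*(z-c[2])/d[2]
def place(L,v):
    c,s=np.cos(v[2]),np.sin(v[2]);L=np.float64(L)
    return np.c_[v[0]+c*L[:,0]-s*L[:,1],v[1]+s*L[:,0]+c*L[:,1],L[:,2]]
def fit(L,views,v0):
    f=lambda v:np.concatenate([(proj(p,place(L,v))-uv).ravel() for p,uv in views])
    r=least_squares(f,v0,loss="soft_l1");return r.x,f(r.x).reshape(-1,2)
E
cat > m.py <<'E'
from h import *
t=robot.snapshot("top");s=robot.snapshot("side")
x=70*np.cos(np.pi/6);dz=35
L=[[-x,150,62-dz],[x,150,62+dz],[x,-150,62+dz],[-x,-150,62-dz]]
v,r=fit(L,[(t,np.array([[432,197],[489,211],[438,318],[385,294]])),(s,np.array([[440,290],[455,321],[323,335],[319,297]]))],[450,-170,-.4])
print("rack",v,"\n",r.round(1).tolist())
n=place([[-.5,0,.866]],[0,0,v[2]])[0]
print("normal",n)
for k in(-70,70):
    f=place([[0,k,62]],v)[0];print("peg",k,f,"wheelhub",f+45*n, [proj(q,[f+45*n]).round() for q in(t,s)])
L=[[100,210,20],[100,-110,20],[-100,-110,20],[-100,210,20]]
v,r=fit(L,[(t,np.array([[195,185],[308,203],[297,273],[180,255]])),(s,np.array([[301,141],[346,209],[284,230],[243,158]]))],[500,150,0])
print("stand",v,"\n",r.round(1).tolist())
print("shaft top",[proj(q,place([[0,0,125]],v)).round() for q in(t,s)])
for a in(0,.1,.2,1): print("knob",a,[proj(q,place([[90*np.sin(a-.5),145,42+90*np.cos(a-.5)]],v)).round() for q in(t,s)])
E
python3 m.py
```

```text
rack [ 489.07445971 -268.01434784   -2.05385859] 
 [[5.9, -2.1], [-1.5, -0.9], [-3.3, -2.5], [2.2, -1.2], [-3.7, 2.0], [-0.3, 0.1], [-0.3, 0.2], [-2.3, 7.3]]
normal [0.23224661 0.44278834 0.866     ]
peg -70 [ 427.08409236 -235.49982254   62.        ] wheelhub [ 437.53518977 -215.57434732  100.97      ] [array([[419., 271.]]), array([[353., 299.]])]
peg 70 [ 551.06482707 -300.52887313   62.        ] wheelhub [ 561.51592449 -280.60339791  100.97      ] [array([[444., 222.]]), array([[412., 293.]])]
stand [ 5.49214290e+02  1.90576747e+02 -1.52010625e-01] 
 [[-0.1, -1.4], [0.8, -1.6], [-0.6, 0.4], [0.2, -0.5], [-0.7, -1.7], [1.1, -0.1], [-2.1, 3.2], [-2.4, 0.8]]
shaft top [array([[256., 224.]]), array([[297., 168.]])]
knob 0 [array([[196., 232.]]), array([[263., 142.]])]
knob 0.1 [array([[197., 228.]]), array([[266., 140.]])]
knob 0.2 [array([[197., 225.]]), array([[268., 138.]])]
knob 1 [array([[203., 198.]]), array([[291., 133.]])]
```

View pics/both.png

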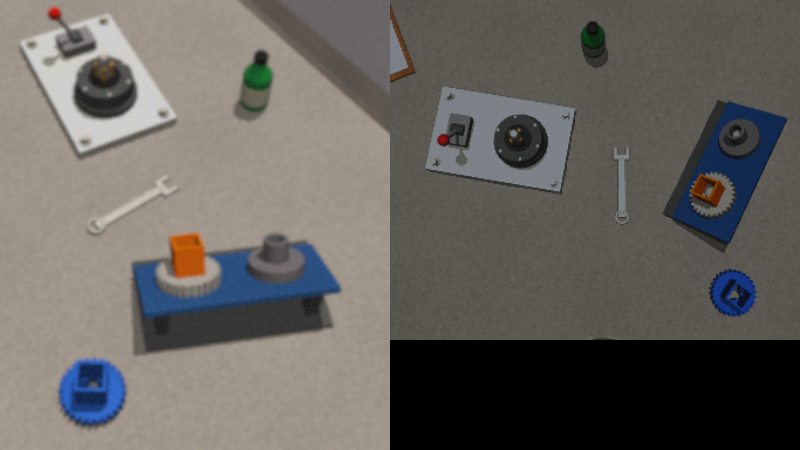

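```bash
sed -i 's/\[440,290\],\[455,321\],\[323,335\],\[319,297\]/[439,292],[455,322],[328,337],[319,306]/; s/\[432,197\]/[436,197]/;s/\[385,294\]/[386,293]/' m.py
cat >> m.py <<'E'
st=robot.get_state()
Rm=R.from_quat(st["eef_rot"]).as_matrix();print(Rm.round(3))
E
python3 m.py
```

```text
rack [ 488.69015507 -271.92669745   -8.32813232] 
 [[2.8, -2.0], [-0.3, -1.2], [-1.1, -2.3], [3.1, 0.4], [-2.1, 0.8], [0.8, -0.0], [-4.2, 0.1], [-1.7, 0.0]]
normal [0.2282915  0.44484041 0.866     ]
peg -70 [ 426.41249744 -239.9658877    62.        ] wheelhub [ 436.68561486 -219.94806918  100.97      ] [array([[421., 271.]]), array([[353., 300.]])]
peg 70 [ 550.9678127 -303.8875072   62.       ] wheelhub [ 561.24093012 -283.86968868  100.97      ] [array([[446., 222.]]), array([[413., 294.]])]
stand [ 5.49214290e+02  1.90576747e+02 -1.52010625e-01] 
 [[-0.1, -1.4], [0.8, -1.6], [-0.6, 0.4], [0.2, -0.5], [-0.7, -1.7], [1.1, -0.1], [-2.1, 3.2], [-2.4, 0.8]]
shaft top [array([[256., 224.]]), array([[297., 168.]])]
knob 0 [array([[196., 232.]]), array([[263., 142.]])]
knob 0.1 [array([[197., 228.]]), array([[266., 140.]])]
knob 0.2 [array([[197., 225.]]), array([[268., 138.]])]
knob 1 [array([[203., 198.]]), array([[291., 133.]])]
[[ 0.96  -0.279 -0.   ]
 [-0.279 -0.96   0.   ]
 [-0.    -0.    -1.   ]]
```

```bash
python3 -m jog '[[85,[0.59,0.27,-0.1],1],[85,[0.59,0.27,-0.1],1],[85,[0.59,0.27,-0.1],1],[85,[0.59,0.27,-0.1],1],[85,[0.59,0.27,-0.1],1],[85,[0.59,0.27,-0.1],1],[85,[0.59,0.27,-0.1],1],[85,[0.59,0.27,-0.1],1],[85,[0.59,0.27,-0.1],1],[85,[0.59,0.27,-0.1],1],[85,[0.59,0.27,-0.1],1],[85,[0.59,0.27,-0.1],1],[85,[0.59,0.27,-0.1],1],[85,[0.59,0.27,-0.1],1],[85,[0.59,0.27,-0.1],1],[85,[0.59,0.27,-0.1],1]]' 60; python3 - <<'E'
from h import *
s=robot.get_state();p=robot.snapshot("wrist");cv2.imwrite("pics/w1.png",p["image"])
print(p["T_tool_cam"].round(3),p["camera_matrix"]);print(s["tool_pos"],s["qpos"]);wristcam(s,p)
v=[549.2,190.6,-.152]
print(proj(p,place([[0,0,125],[0,0,75],[-30,145,110],[0,0,105]],v)))
np.savez("w1.npz",rvec=p["rvec"],tvec=p["tvec"],camera_matrix=p["camera_matrix"])
E
```

```text
clock: 2.33
tool_pos: [546.2, 189.2, 330.0]
eef_rot: [0.861, -0.509, -0.0, 0.0]
force: [-0.5, 0.2, -0.8]
finger_gap: 84.9
[[ 1.00000e-03 -9.53000e-01 -3.02000e-01  7.65160e+01]
 [ 1.00000e+00  0.00000e+00  1.00000e-03  1.26100e+00]
 [-1.00000e-03 -3.02000e-01  9.53000e-01 -1.24613e+02]
 [ 0.00000e+00  0.00000e+00  0.00000e+00  1.00000e+00]] [[367.95318087   0.         321.43897426]
 [  0.         367.95318087 238.61727239]
 [  0.           0.           1.        ]]
[546.18994917 189.22213483 330.01225271] [ 6.03658979e-01  3.07138169e-01  3.78651776e-01 -3.80957183e-04
 -1.64269431e+00 -1.01287303e-01]
[[315.83780792 209.24193017]
 [316.44947715 198.42565284]
 [255.95218466 328.408567  ]
 [316.10211177 204.56818872]]
```

View pics/w1.png

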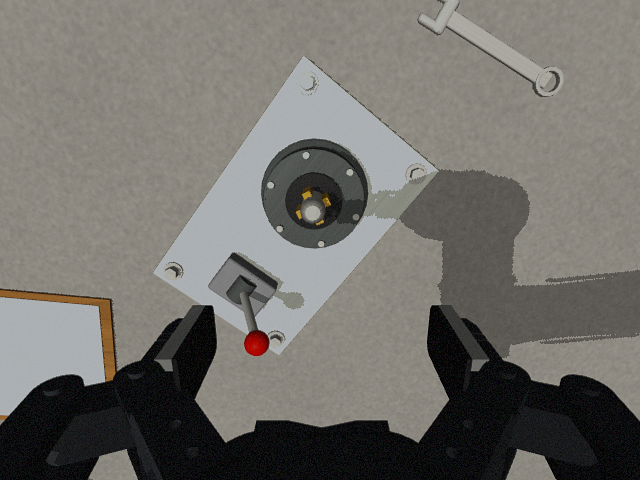

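The wrist view shows the stand: shaft top at about (313,211), brass keys near (307,194), (326,202), (299,214) and (320,221), and the red knob at (257,343) just off the -x lean. I'll measure the keys in one zoomed crop.

```bash
python3 - <<'E'
import cv2
i=cv2.imread("pics/w1.png")[165:255,255:375];cv2.imwrite("pics/w1c.png",cv2.resize(i,None,fx=6,fy=6,interpolation=cv2.INTER_CUBIC))
E
```

```text
(no output)
```

View pics/w1c.png

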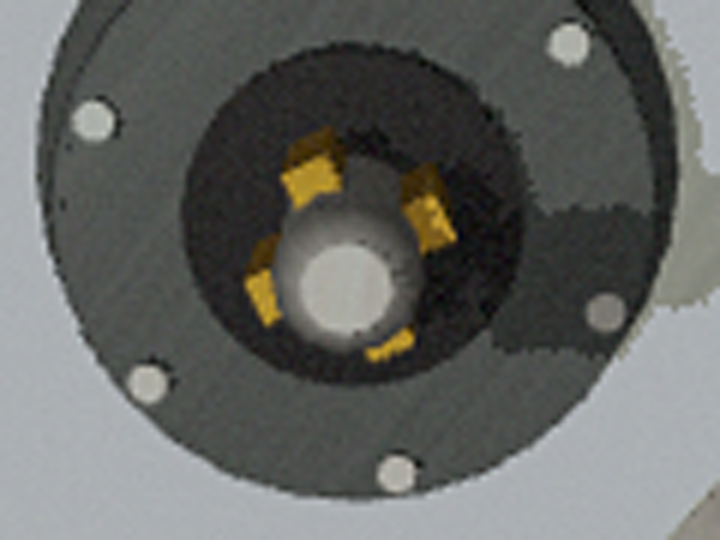

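```bash
python3 - <<'E'
from h import *
p=dict(np.load("w1.npz"))
b=lambda c,z:backproj(p,(c[0]/6+255-.4,c[1]/6+165-.4),z)
print("top",b((347,290),125)[:2],"shoulder",b((352.5,213),75)[:2])
k=[b(c,105)[:2] for c in((312,184),(431,222),(391,346),(264,297))]
print("centres",(k[0]+k[2])/2,(k[1]+k[3])/2)
for d in(k[0]-k[2],k[1]-k[3]): print(np.degrees(np.arctan2(d[1],d[0]))%90,np.hypot(*d))
q=[b(c,105)[:2] for c in((282,183),(333,160),(342,188),(293,207),(403,200),(456,238),(432,250),(403,200))]
for i,j in((0,1),(3,2),(0,3),(1,2),(6,4)): d=q[i]-q[j];print("edge",np.degrees(np.arctan2(d[1],d[0]))%90)
c=[backproj(p,u,20)[:2] for u in((279,354),(154,272),(304,57),(438,170))]
print(np.round(c,1).tolist())
print("knob",backproj(p,(257,343),117))
E
```

```text
top [550.28213933 195.15793661] shoulder [551.19362981 193.72602768]
centres [549.5596445  195.71744447] [550.74298139 195.19168232]
53.997908349051826 29.65922082053077
53.392992241273376 29.81465508027708
edge 53.16960214603917
edge 50.17490593369726
edge 52.42780393052389
edge 46.02773003622341
edge 58.61590093808343
[[485.7, 416.0], [680.4, 383.9], [629.7, 72.1], [435.9, 102.4]]
knob [533.72003981 349.35579905 117.        ]
```

```bash
python3 -m jog '[[85,[0.38,0.366,0.12],1],[85,[0.38,0.366,0.12],1],[85,[0.38,0.366,0.12],1],[85,[0.38,0.366,0.12],1],[85,[0.38,0.366,0.12],1],[85,[0.38,0.366,0.12],1],[85,[0.38,0.366,0.12],1],[85,[0.38,0.366,0.12],1],[85,[0.38,0.366,0.12],1],[85,[0.38,0.366,0.12],1],[85,[0.38,0.366,0.12],1],[85,[0.38,0.366,0.12],1],[85,[0.38,0.366,0.12],1],[85,[0.38,0.366,0.12],1]]' && python3 -m jog '[[85,[0,0,0],0.245],[85,[0,0,0],0.245],[85,[0,0,0],0.245]]' ; python3 - <<'E'
from h import *
s=robot.get_state();p=robot.snapshot("wrist");cv2.imwrite("pics/w2.png",p["image"])
print(s["tool_pos"],s["qpos"]);wristcam(s,p)
print(R.from_quat(s["eef_rot"]).as_matrix().round(3))
v=[488.7,-271.9,-8.328];n=place([[-.5,0,.866]],[0,0,v[2]])[0];f=place([[0,-70,62],[0,70,62]],v)
print("hubtop,disc top, far peg pulley top",proj(p,[f[0]+70*n,f[0]+20*n,f[1]+55*n]).round(1).tolist())
x=70*np.cos(np.pi/6);dz=35
print("corners",proj(p,place([[-x,150,62-dz],[x,150,62+dz],[x,-150,62+dz],[-x,-150,62-dz]],v)).round().tolist())
np.savez("w2.npz",rvec=p["rvec"],tvec=p["tvec"],camera_matrix=p["camera_matrix"])
E
```

```text
clock: 3.55
tool_pos: [436.6, -217.4, 234.7]
eef_rot: [-0.601, 0.799, -0.0, 0.0]
force: [-0.3, 0.2, 0.0]
finger_gap: 84.8
clock: 3.8
tool_pos: [436.9, -217.0, 234.8]
eef_rot: [-0.521, 0.854, -0.0, 0.0]
force: [0.2, -0.2, 1.1]
finger_gap: 85.1
[ 436.93723979 -216.98939178  234.77068106] [-1.39031700e-01  1.36765078e-01 -7.98492944e-02 -1.70209143e-04
 -1.35309577e+00 -3.35951750e-01]
[[-0.457 -0.889  0.001]
 [-0.889  0.457  0.   ]
 [-0.001 -0.001 -1.   ]]
hubtop,disc top, far peg pulley top [[317.7, 256.5], [318.1, 206.9], [121.4, 240.4]]
corners [[88.0, 247.0], [-9.0, 110.0], [436.0, 110.0], [403.0, 247.0]]
```

View pics/w2.png

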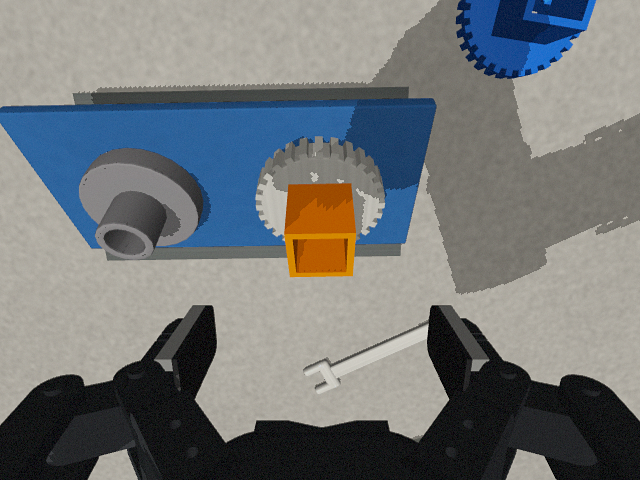

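The close view confirms the orange hub's rim at (320,255), square to the jaws, with the pulley at (130,210) and the blue look-alike at (520,40) clear of them. I'll descend and grip.

```bash
python3 -m jog '[[85,[0,0.001,0.04],0],[85,[0,0.001,0.08],0],[85,[0,0.001,0.12],0],[85,[0,0.001,0.15],0],[85,[0,0.001,0.161],0],[85,[0,0.001,0.161],0],[85,[0,0.001,0.161],0],[30,[0,0.001,0.161],0],[30,[0,0.001,0.161],0],[30,[0,0.001,0.161],0],[30,[0,0.001,0.161],0],[30,[0,0.001,0.161],0],[30,[0,0.001,0.161],0],[30,[0,0.001,0.161],0],[30,[0,0.001,0.161],0]]' 60
```

```text
clock: 5.1
tool_pos: [437.0, -218.3, 107.1]
eef_rot: [-0.521, 0.854, -0.001, 0.001]
force: [-0.2, 1.7, 5.6]
finger_gap: 45.4
```

```bash
python3 -m jog '[[30,[-0.005,0,-0.00866],0],[30,[-0.01,0,-0.0173],0],[30,[-0.015,0,-0.026],0],[30,[-0.02,0,-0.0346],0],[30,[-0.025,0,-0.0433],0],[30,[-0.03,0,-0.052],0],[30,[-0.035,0,-0.0606],0],[30,[-0.04,0,-0.0693],0],[30,[-0.04,0,-0.0693],0]]'; python3 - <<'E'
from h import *
s=robot.get_state();p=robot.snapshot("wrist");cv2.imwrite("pics/w3.png",p["image"])
print(s["force"])
E
```

```text
clock: 5.85
tool_pos: [451.2, -189.1, 162.3]
eef_rot: [-0.521, 0.853, -0.001, 0.001]
force: [0.7, -0.4, -5.4]
finger_gap: 45.3
[ 0.665624   -0.4402731  -5.41898571]
```

View pics/w3.png

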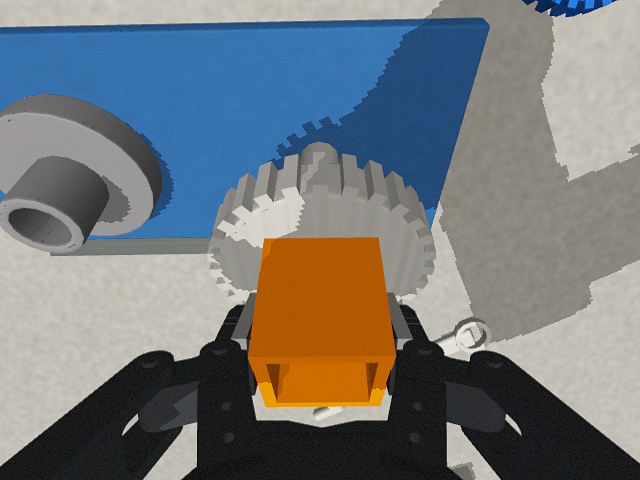

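```bash
python3 -m jog '[[30,[-0.02,0.02,-0.05],0],[30,[-0.06,0.06,-0.05],0],[30,[-0.294,0.314,-0.05],0.2],[30,[-0.294,0.314,-0.05],0.2],[30,[-0.294,0.314,-0.05],0.2],[30,[-0.294,0.314,-0.05],0.2],[30,[-0.294,0.314,-0.05],0.2],[30,[-0.294,0.314,-0.05],0.2],[30,[-0.294,0.314,-0.05],0.2],[30,[-0.294,0.314,-0.05],0.2],[30,[-0.294,0.314,-0.05],0.2],[30,[-0.294,0.314,-0.05],0.2],[30,[-0.294,0.314,-0.05],0.2],[30,[-0.294,0.314,0.0],0.2],[30,[-0.294,0.314,0.05],0.2],[30,[-0.294,0.314,0.08],0.2],[30,[-0.294,0.314,0.1],0.2],[30,[-0.294,0.314,0.1],0.2],[30,[-0.294,0.314,0.1],0.2]]'; python3 - <<'E'
from h import *
s=robot.get_state();p=robot.snapshot("side");cv2.imwrite("pics/s4.png",cv2.resize(p["image"][60:300,150:470],None,fx=2.4,fy=2.4))
print(s["qpos"],s["force"],R.from_quat(s["eef_rot"]).as_matrix().round(3))
E
```

```text
clock: 7.48
tool_pos: [334.8, 133.2, 80.9]
eef_rot: [-0.451, 0.892, -0.001, -0.001]
force: [1.3, -0.5, -5.1]
finger_gap: 45.3
[ 8.22033835e-01  1.68442994e-02 -6.40543433e-01  7.09472015e-04
 -9.15262384e-01 -1.45696450e+00] [ 1.28025385 -0.50544401 -5.1410709 ] [[-0.593 -0.805 -0.001]
 [-0.805  0.593 -0.002]
 [ 0.002 -0.    -1.   ]]
```

View pics/s4.png

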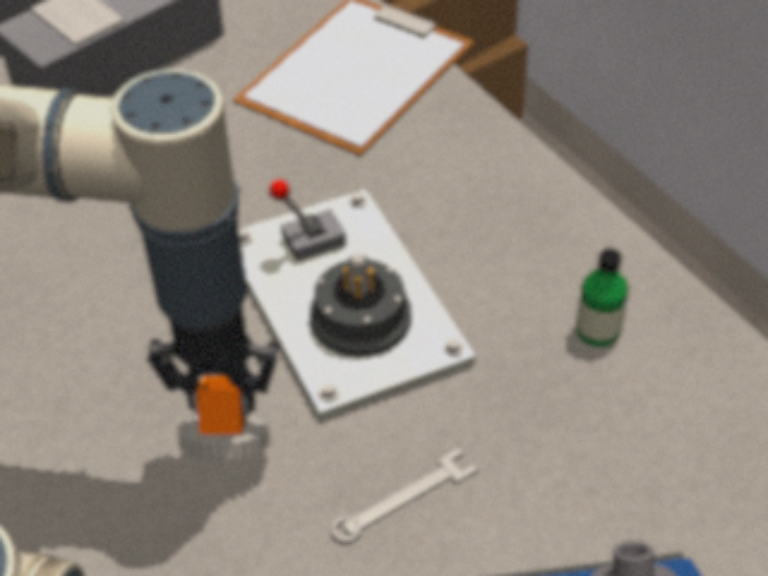

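The wheel hangs tilted over clear table, with the wrench, stand and bottle all away from it. I'll roll it flat on its lower rim with a light grip, then release.

```bash
python3 -m jog '[[30,[0,0,0.008],0],[30,[0,0,0.015],0],[30,[0.005,0,0.0165],0],[30,[0.009,0,0.0178],0],[30,[0.013,0,0.0195],0],[30,[0.0175,0,0.0215],0],[30,[0.0215,0,0.0237],0],[30,[0.0256,0,0.026],0],[30,[0.0295,0,0.0287],0],[30,[0.0333,0,0.0315],0],[30,[0.0367,0,0.034],0],[30,[0.04,0,0.0365],0],[30,[0.04,0,0.0365],0],[30,[0.04,0,0.0365],0]]' 25
```

```text
clock: 8.7
tool_pos: [317.0, 109.4, 54.0]
eef_rot: [-0.453, 0.891, -0.0, 0.002]
force: [-4.1, -1.9, 17.1]
finger_gap: 45.4
```

```bash
python3 -m jog '[[85,[0,0,0],0],[85,[0,0,0],0],[85,[0,0,0],0],[85,[0,0,0],0],[85,[0,0,0],0],[85,[0,0,-0.1],0],[85,[0,0,-0.12],0],[85,[0,0,-0.12],0]]'; python3 - <<'E'
from h import *
s=robot.get_state();p=robot.snapshot("wrist");cv2.imwrite("pics/w5.png",p["image"]);wristcam(s,p)
print([(np.round(r["rect"]),r["score"]) for r in robot.recognise("wheel_hub",p)])
t=s["tool_pos"];print("axis pt z=70,20 at tcp:",proj(p,[[t[0],t[1],70],[t[0],t[1],20]]))
np.savez("w5.npz",rvec=p["rvec"],tvec=p["tvec"],camera_matrix=p["camera_matrix"])
E
```

```text
clock: 9.37
tool_pos: [317.8, 109.8, 152.8]
eef_rot: [-0.453, 0.892, 0.0, 0.004]
force: [0.1, 0.8, 0.1]
finger_gap: 85.1
[(array([322., 221., 134., 134.]), 0.77)]
axis pt z=70,20 at tcp: [[319.65519353 257.78000146]
 [320.11166383 233.37199828]]
```

View pics/w5.png

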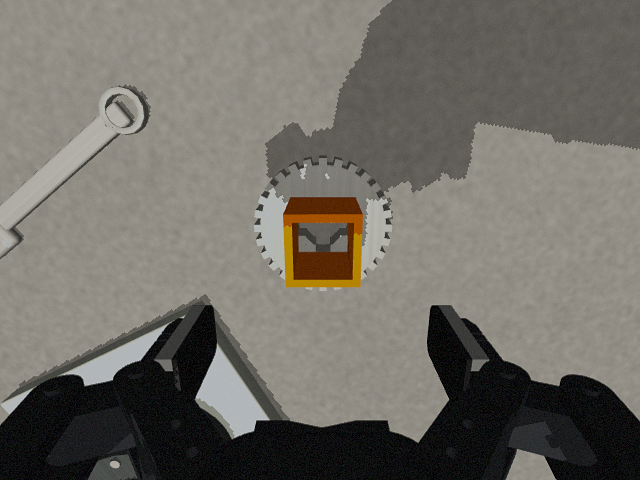

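Wheel lies flat, hub up, rim centre at (323,251); correcting by +4 mm in x and +2 mm in y of the tool and regrasping.

```bash
python3 -m jog '[[85,[0.0052,0.0025,0.03],0],[85,[0.0052,0.0025,0.07],0],[85,[0.0052,0.0025,0.1],0],[85,[0.0052,0.0025,0.125],0],[85,[0.0052,0.0025,0.13],0],[85,[0.0052,0.0025,0.13],0],[30,[0.0052,0.0025,0.13],0],[30,[0.0052,0.0025,0.13],0],[30,[0.0052,0.0025,0.13],0],[30,[0.0052,0.0025,0.13],0],[30,[0.0052,0.0025,0.13],0],[30,[0.0052,0.0025,0.13],0],[30,[0.0052,0.0025,0.13],0]]' 80;  python3 -m jog '[[30,[0,0,-0.02],0],[30,[0,0,-0.06],0],[30,[0,0,-0.1],0],[30,[0,0,-0.15],0],[30,[0,0,-0.19],0],[30,[0,0,-0.2],0],[30,[0,0,-0.2],0]]'; python3 - <<'E'
from h import *
s=robot.get_state();p=robot.snapshot("wrist");cv2.imwrite("pics/w6.png",p["image"]);wristcam(s,p)
i=p["image"].astype(int);m=((i[...,2]>i[...,0]+60)&(i[...,2]>90)).astype(np.uint8)
print("orange",cv2.boundingRect(m))
M=R.from_quat(s["eef_rot"]).as_matrix();t=s["tool_pos"]
L=[M@[a,b,-22]+t for a in(-23,23) for b in(-23,23)];print(proj(p,L).round(1).tolist())
d=M.T@(np.array([550.3,195.0,181])-t);print(M.round(4),t,"to go",d,d/800, "yaw y",np.degrees(np.arctan2(M[1,1],M[0,1])))
E
```

```text
clock: 10.55
tool_pos: [313.0, 107.1, 45.3]
eef_rot: [-0.453, 0.892, -0.0, 0.002]
force: [1.1, -3.2, 6.4]
finger_gap: 45.4
clock: 11.13
tool_pos: [312.0, 107.3, 205.6]
eef_rot: [-0.452, 0.892, 0.001, 0.002]
force: [0.4, -0.6, -6.3]
finger_gap: 45.3
orange (144, 260, 254, 220)
[[251.9, 426.5], [383.9, 426.5], [243.6, 308.1], [391.6, 308.1]]
[[-5.911e-01 -8.066e-01  3.300e-03]
 [-8.066e-01  5.911e-01  4.300e-03]
 [-5.500e-03 -1.000e-04 -1.000e+00]] [312.01590265 107.33865255 205.58521438] to go [-211.42154857 -140.37704718   25.75789359] [-0.26427694 -0.17547131  0.03219737] yaw y 143.76423175205176
```

View pics/w6.png

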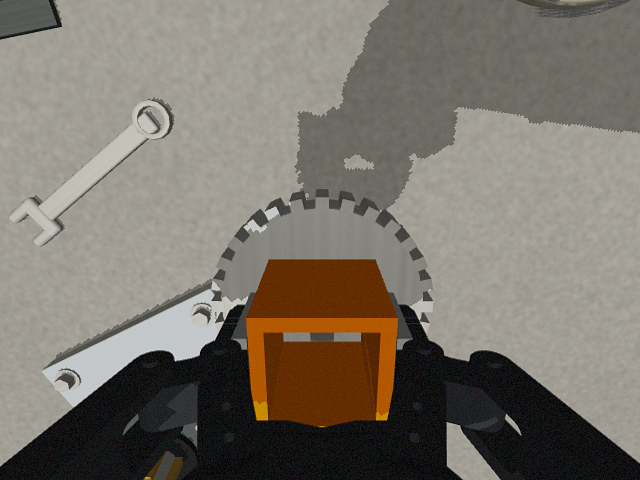

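```bash
python3 -m jog '[[30,[-0.03,-0.015,0],0],[30,[-0.37,-0.1755,0],0],[30,[-0.37,-0.1755,0],0],[30,[-0.37,-0.1755,0],0],[30,[-0.37,-0.1755,0],0],[30,[-0.37,-0.1755,0],0],[30,[-0.37,-0.1755,0],0],[30,[-0.37,-0.1755,0],0],[30,[-0.37,-0.1755,0],0],[30,[-0.37,-0.1755,0],0],[30,[-0.37,-0.1755,0],0],[30,[-0.37,-0.1755,0],0],[30,[-0.37,-0.1755,0],0]]'; python3 - <<'E'
from h import *
s=robot.get_state();p=robot.snapshot("wrist");cv2.imwrite("pics/w7.png",p["image"]);wristcam(s,p)
M=R.from_quat(s["eef_rot"]).as_matrix();t=s["tool_pos"]
pr=lambda L:proj(p,[M@l+t for l in L]).round(1).tolist()
print("rim",pr([[23,-23,-25],[23,23,-25]]),"disc top/bottom far, sides",pr([[50,0,25],[50,0,45],[0,-50,25],[0,50,25]]))
print("shaft top, shoulder, ",proj(p,[[550.3,195,125],[550.3,195,75]]).round(1).tolist())
np.savez("w7.npz",rvec=p["rvec"],tvec=p["tvec"],camera_matrix=p["camera_matrix"],M=M,t=t)
E
```

```text
clock: 12.27
tool_pos: [598.6, 261.7, 203.0]
eef_rot: [-0.452, 0.892, 0.0, -0.001]
force: [-0.3, 0.3, -4.4]
finger_gap: 45.0
rim [[241.6, 312.8], [393.4, 312.9]] disc top/bottom far, sides [[318.4, 194.1], [318.7, 186.1], [207.8, 303.8], [429.3, 303.8]]
shaft top, shoulder,  [[317.9, 114.1], [318.4, 116.0]]
```

View pics/w7.png

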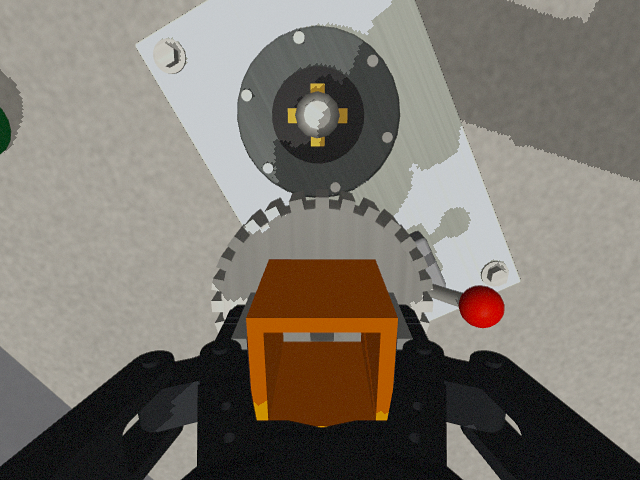

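```bash
python3 - <<'E'
from h import *
p=dict(np.load("w7.npz"));M,t=p["M"],p["t"]
for uv,z in(((317.5,115.5),125),((318,115),75),((317.5,115.5),105)):
    w=backproj(p,uv,z);d=M.T@(w-t);print(w.round(1),d.round(2),((d-[-1.8,1.4,0])/800).round(4))
a=[backproj(p,u,105)[:2] for u in((317,87),(318,142),(291,116),(343.5,116))]
for d in(a[0]-a[1],a[2]-a[3]):print(np.degrees(np.arctan2(d[1],d[0]))%90)
print(np.degrees(np.arctan2(M[1,1],M[0,1]))%90)
E
```

```text
[550.9 195.4 125. ] [81.56 -0.77 78.08] [ 0.1042 -0.0027  0.0976]
[550.2 194.4  75. ] [ 82.75  -0.89 128.09] [ 0.1057 -0.0029  0.1601]
[550.8 195.  105. ] [81.91 -0.95 98.08] [ 0.1046 -0.0029  0.1226]
54.73364025928676
53.82024044502747
53.77425514809164
```

Shaft at (317.5,115); keys already line up with the jaws to within 1°. The differential correction is included in this move: over the shaft, then partway down onto the core.

```bash
python3 -m jog '[[30,[0.03,-0.002,0],0],[30,[0.06,-0.0029,0],0],[30,[0.09,-0.0029,0],0],[30,[0.1045,-0.0029,0],0],[30,[0.1045,-0.0029,0],0],[30,[0.1045,-0.0029,0],0],[30,[0.1045,-0.0029,0],0],[30,[0.1045,-0.0029,0.01],0],[30,[0.1045,-0.0029,0.02],0],[30,[0.1045,-0.0029,0.03],0],[30,[0.1045,-0.0029,0.037],0],[30,[0.1045,-0.0029,0.043],0],[30,[0.1045,-0.0029,0.049],0],[30,[0.1045,-0.0029,0.055],0],[30,[0.1045,-0.0029,0.058],0],[30,[0.1045,-0.0029,0.058],0],[30,[0.1045,-0.0029,0.058],0]]' 80; python3 -c "
from rig import robot
s=robot.get_state();print(s['force'],s['torque'],s['tool_pos'])"
```

```text
clock: 13.73
tool_pos: [552.2, 193.5, 157.4]
eef_rot: [-0.452, 0.892, -0.0, 0.0]
force: [-0.2, 0.6, -5.2]
finger_gap: 45.1
[-0.22496639  0.62233839 -5.22039562] [-0.05415615 -0.03093807 -0.02998178] [552.22634226 193.45502477 157.41469333]
```

```bash
python3 -m jog '[[30,[0,0,0.004],0],[30,[0,0,0.008],0],[30,[0,0,0.011],0],[30,[0,0,0.014],0],[30,[0,0,0.017],0],[30,[0,0,0.02],0],[30,[0,0,0.02],0]]'; python3 -c "
from rig import robot
s=robot.get_state();print(s['force'],s['torque'],s['tool_pos'])"
```

```text
clock: 14.32
tool_pos: [551.8, 193.4, 140.6]
eef_rot: [-0.452, 0.892, 0.0, -0.001]
force: [0.7, 0.0, -6.7]
finger_gap: 45.3
[ 0.72274201  0.0095276  -6.7330346 ] [-0.05928824  0.09171648  0.05872287] [551.80468824 193.35878334 140.63679529]
```

It's past the key tops with no resistance. Now home against the shoulder.

```bash
python3 -m jog '[[30,[0,0,0.005],0],[30,[0,0,0.01],0],[30,[0,0,0.014],0],[30,[0,0,0.018],0],[30,[0,0,0.022],0],[30,[0,0,0.025],0],[30,[0,0,0.028],0],[30,[0,0,0.028],0],[30,[0,0,0.028],0]]'; python3 -c "
from rig import robot
s=robot.get_state();print(s['force'],s['torque'],s['tool_pos'])"
```

```text
clock: 15.07
tool_pos: [552.0, 193.4, 120.4]
eef_rot: [-0.452, 0.892, -0.0, 0.0]
force: [-4.9, 0.2, 3.9]
finger_gap: 45.2
[-4.89445546  0.15719986  3.91390761] [-0.2477194   1.69061834  0.05928288] [552.00924455 193.37590087 120.44226968]
```

```bash
python3 -m jog '[[30,[0,0,0.002],0],[30,[0,0,0.003],0],[30,[0,0,0.003],0]]' && python3 -m jog '[[85,[0,0,-0.003],0],[85,[0,0,-0.003],0],[85,[0,0,-0.003],0],[85,[0,0,-0.003],0],[85,[0,0,-0.003],0],[85,[0,0,-0.06],0],[85,[0,0,-0.1],0],[85,[0,0,-0.15],0],[85,[0,0,-0.17],0],[85,[0,0,-0.17],0]]'; python3 - <<'E'
from h import *
s=robot.get_state();p=robot.snapshot("wrist");cv2.imwrite("pics/w8.png",p["image"]);wristcam(s,p)
M=R.from_quat(s["eef_rot"]).as_matrix();print(M.round(3),s["qpos"])
x=M[:2,0];y=M[:2,1];c=np.array([550.7,195.])
L=[[*(c+23*a*x+23*b*y),145] for a in(-1,1) for b in(-1,1)];print("rim if home",proj(p,L).round(1).tolist())
print("rim if +20",proj(p,[[l[0],l[1],165] for l in L]).round(1).tolist())
E
```

```text
clock: 15.32
tool_pos: [552.0, 193.3, 120.4]
eef_rot: [-0.453, 0.892, -0.0, 0.001]
force: [-10.8, -0.6, 16.5]
finger_gap: 45.1
clock: 16.15
tool_pos: [554.3, 194.0, 258.1]
eef_rot: [-0.452, 0.892, -0.0, 0.005]
force: [0.7, 0.5, -0.3]
finger_gap: 85.1
[[-0.591 -0.807  0.009]
 [-0.807  0.591  0.004]
 [-0.008 -0.005 -1.   ]] [ 0.60401586  0.32129026  0.21786971  0.00209803 -1.45767351 -1.23643239]
rim if home [[292.3, 270.9], [358.3, 271.1], [290.6, 206.4], [360.5, 206.5]]
rim if +20 [[289.8, 283.1], [361.1, 283.2], [287.9, 213.8], [363.7, 214.0]]
```

View pics/w8.png

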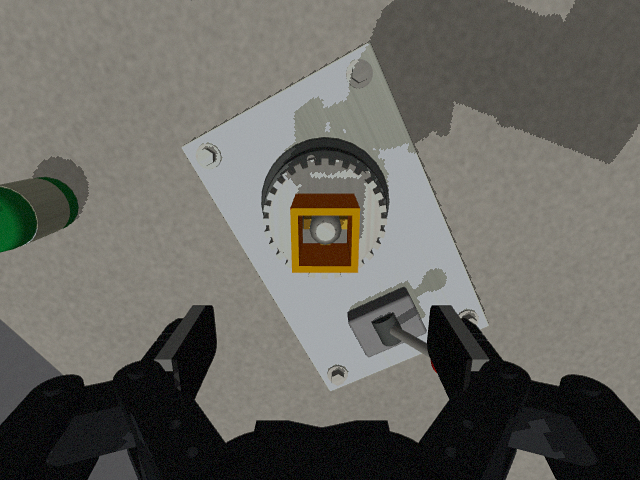

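The rim at (291–360, 207–272) matches the fully-home projection (not the +20 mm one) and the shaft end shows inside the hub. Next, close the fingers and go to the lever's near side.

```bash
python3 -m jog '[[0,[-0.114,0.1765,0],1],[0,[-0.114,0.1765,0],1],[0,[-0.114,0.1765,0],1],[0,[-0.114,0.1765,0],1],[0,[-0.114,0.1765,0],1],[0,[-0.114,0.1765,0],1],[0,[-0.114,0.1765,0],1],[0,[-0.114,0.1765,0],1],[0,[-0.114,0.1765,0],1]]' 40 && python3 -m jog '[[0,[0,0,0],0.395],[0,[0,0,0],0.395],[0,[0,0,0],0.395],[0,[0,0,0],0.395]]'; python3 - <<'E'
from h import *
s=robot.get_state();p=robot.snapshot("wrist");cv2.imwrite("pics/w9.png",p["image"]);wristcam(s,p)
M=R.from_quat(s["eef_rot"]).as_matrix();t=s["tool_pos"];print(M.round(3),s["qpos"])
print("knob px",proj(p,[[532.9,344.6,122]]),[np.round(r["rect"]) for r in robot.recognise("lock_tip",p)])
i=p["image"].astype(int);m=(i[...,2]>120)&(i[...,1]<60)&(i[...,0]<60);ys,xs=np.nonzero(m)
print("red",xs.mean(),ys.mean(),backproj(p,(xs.mean(),ys.mean()),122))
for w in([494.1,350.8,124],[597.8,334.3,124]):print((M.T@(np.array(w)-t)/800).round(4))
E
```

```text
clock: 16.95
tool_pos: [491.8, 350.3, 251.2]
eef_rot: [-0.078, 0.997, -0.001, -0.001]
force: [0.3, 0.4, 0.3]
finger_gap: 0.3
clock: 17.28
tool_pos: [492.2, 350.1, 251.9]
eef_rot: [0.079, 0.997, -0.0, -0.0]
force: [-0.6, -0.1, 0.1]
finger_gap: 0.1
[[-0.988  0.157 -0.001]
 [ 0.157  0.988 -0.001]
 [ 0.001 -0.001 -1.   ]] [ 8.76687020e-01  3.64049775e-01  2.64830239e-01 -1.80243146e-04
 -1.47248548e+00 -2.60525642e+00]
knob px [[323.24405126 288.47118732]] [array([322., 287.,  30.,  21.])]
red 326.1834319526627 287.3313609467456 [532.31448487 346.94283354 122.        ]
[-0.0024  0.0014  0.1599]
[-0.1336  0.0014  0.1598]
```

```bash
python3 -m jog '[[0,[0,0.0014,0.04],0],[0,[0,0.0014,0.08],0],[0,[0,0.0014,0.12],0],[0,[0,0.0014,0.15],0],[0,[0,0.0014,0.16],0],[0,[0,0.0014,0.16],0],[0,[-0.015,0.0014,0.16],0],[0,[-0.03,0.0014,0.16],0],[0,[-0.045,0.0014,0.16],0],[0,[-0.06,0.0014,0.16],0],[0,[-0.075,0.0014,0.16],0],[0,[-0.085,0.0014,0.16],0],[0,[-0.095,0.0014,0.16],0],[0,[-0.105,0.0014,0.16],0],[0,[-0.112,0.0014,0.16],0],[0,[-0.119,0.0014,0.16],0],[0,[-0.125,0.0014,0.16],0],[0,[-0.125,0.0014,0.16],0]]'; python3 - <<'E'
from h import *
s=robot.get_state();p=robot.snapshot("wrist");wristcam(s,p);print(s["force"],s["tool_pos"])
for a in(.8,.9,1.0):print(a,proj(p,place([[90*np.sin(a-.5),145,42+90*np.cos(a-.5)]],[550.5,195,-.159])).round(1))
i=p["image"].astype(int);m=(i[...,2]>120)&(i[...,1]<60)&(i[...,0]<60);ys,xs=np.nonzero(m);print("red",len(xs),xs.mean() if len(xs) else 0,ys.mean() if len(xs) else 0)
p=robot.snapshot("top");cv2.imwrite("pics/t9.png",cv2.resize(p["image"][150:310,150:360],None,fx=3.5,fy=3.5))
E
```

```text
clock: 18.88
tool_pos: [591.8, 335.6, 124.2]
eef_rot: [0.079, 0.997, -0.0, 0.0]
force: [0.1, -0.7, -0.1]
finger_gap: -0.1
[ 0.11962699 -0.72204366 -0.0803911 ] [591.78781068 335.62605117 124.23788966]
0.8 [[321.2 359.1]]
0.9 [[321.1 372.5]]
1.0 [[321.1 382.9]]
red 316 321.4588607594937 404.75949367088606
```

```bash
python3 -m jog '[[0,[-0.003,0,0],0],[0,[-0.005,0,0],0],[0,[-0.0075,0,0],0],[0,[-0.0075,0,0],0]]'; python3 -m jog '[[0,[-0.003,0,0],0],[0,[-0.005,0,0],0],[0,[-0.005,0,0],0]]'
```

```text
clock: 19.32
tool_pos: [595.3, 335.3, 124.3]
eef_rot: [0.078, 0.997, -0.0, -0.002]
force: [-7.5, 1.1, 2.0]
finger_gap: -0.1
clock: 19.57
tool_pos: [595.9, 335.2, 124.2]
eef_rot: [0.078, 0.997, -0.0, -0.005]
force: [-19.9, 2.7, 8.6]
finger_gap: -0.3
```

The lever is against its stop (20 N reaction). Back off, lift and check.

```bash
python3 -m jog '[[0,[0.03,0,0],0],[0,[0.05,0,0],0],[0,[0.06,0,0],0],[0,[0.06,0,-0.05],0],[0,[0.06,0,-0.1],0],[0,[0.06,0,-0.16],0],[0,[0.06,0,-0.2],0],[0,[0.06,0,-0.2],0],[0,[0.06,0,-0.2],0]]'; python3 - <<'E'
from h import *
s=robot.get_state();p=robot.snapshot("wrist");wristcam(s,p);print(s["force"],s["tool_pos"])
for a in(.8,.9,1.0):print(a,proj(p,place([[90*np.sin(a-.5),145,42+90*np.cos(a-.5)]],[550.5,195,-.159])).round(1))
i=p["image"].astype(int);m=(i[...,2]>120)&(i[...,1]<60)&(i[...,0]<60);ys,xs=np.nonzero(m);print("red",len(xs),xs.mean() if len(xs) else 0,ys.mean() if len(xs) else 0)
a=p["image"];t=robot.snapshot("top")["image"][110:330,150:500]
o=np.zeros((560,640,3),np.uint8);o[:240,:320]=cv2.resize(a,(320,240));o[240:,:509]=cv2.resize(t,(509,320));o[:240,320:]=cv2.resize(robot.snapshot("side")["image"],(320,240));cv2.imwrite("pics/f.png",o)
E
```

```text
clock: 20.32
tool_pos: [554.8, 342.4, 288.3]
eef_rot: [0.079, 0.997, 0.003, 0.003]
force: [-0.1, -0.1, -2.0]
finger_gap: 0.2
[-0.05158334 -0.05931098 -2.00651874] [554.82582816 342.414574   288.2555505 ]
0.8 [[319.2 276.8]]
0.9 [[319.2 284.5]]
1.0 [[319.2 291.1]]
red 121 319.97520661157023 286.6528925619835
```

View pics/f.png

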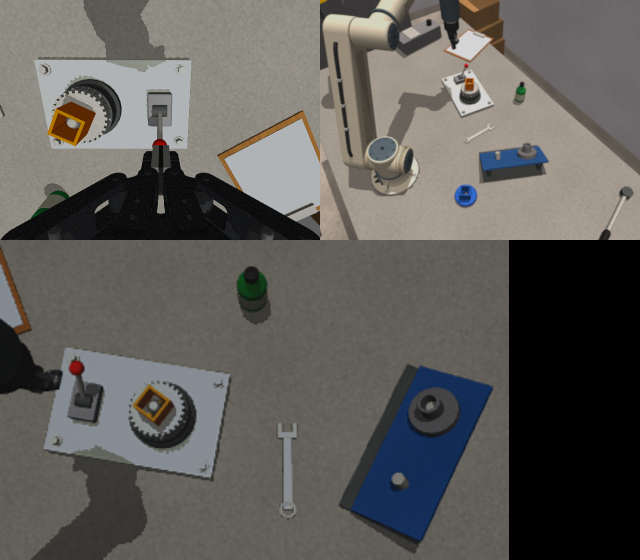

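The final check shows the wheel seated hub up. The knob is at top-camera pixel (202,198), where the model puts q=1.0 at (203,198), and the bystanders look undisturbed. Handing in.

```bash
python3 -c "
from rig import robot
print(robot.sign_off())"
```

```text
the job is handed in; nothing more can be done
None
```

The wheel is on the test stand, hub up and fully home, and the lock lever is over at its far stop. I handed the job in at about 20 s of the 72 s allowed.

**How it went:** I drew the orange-hub wheel off the near peg along its lean, rolled it flat on clear table and regrasped it. I turned it to the key angle read from the wrist camera (about 54°) before lowering it. It therefore slid past the keys without resistance, and I did not need to turn it to find them. I pressed it onto the shoulder, let go, and pushed the lever over with closed fingers.

**Last checks:**
- **Wheel:** the underside stopped at about 75 mm, the shoulder's height, with about 16 N reaction. In the picture after release, the hub rim lay where the fully home position should put it.
- **Lever:** the push met the far stop at about 20 N. The knob then sat at (202,198) in the top picture, against (203,198) predicted for the far stop.
- **Other things:** the pulley, bottle, wrench and blue look-alike look unmoved by eye, and the robot was touching nothing.

**Disagreement:** the wrist camera showed the wheel 1–2 mm off the gripper's centre. I corrected for it by comparing the wheel and shaft in the same picture. In the last wrist picture the gripper partly hid the knob, so the lever reading rests on the top picture and the felt stop.

I viewed 11 pictures, one over the budget.

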